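# Hold a weld coupon up to the inspection camera

### The arm

A 6-joint arm with a two-finger parallel gripper is mounted at the origin on the work surface; the furniture and walls round the work are solid. World frame = base frame: x ahead of the robot, y to its left, z up, the work surface at z = 0. Lengths are in mm, angles in degrees, forces in N, time in s.
With the tool pointing down it reaches from about 350 to 850 mm from the base axis. Payload 8.1 kg.
Tool frame: the origin (TCP) lies between the finger pads; the fingertips stand 17 mm ahead of it and the grasp point (between the pads) lies 2 mm behind it; z points along the fingers, y is the line along which they close (so a half turn about z gives the same grasp; the last joint's range is limited). The gripper opens to 85 mm and grips with 20 to 120 N. Pads are 22 mm wide; open, the fingers measure 114 mm over their backs; the gripper's body (76 mm by 85 mm) begins 54 mm behind the grasp point. The pads swing forward as they close: fully open they stand 13 mm farther back than shut.
Start: joints at [-80.581, 7.471, 85.268, -0, 87.261, -4.893], TCP at [148.346, -581.377, 248.292] pointing down, gripper open.
Joint ranges: [-169.43, 169.43], [-51.17, 129.36], [1.28, 143.12], [-76.62, 256.62], [0, 156.53], [-152.29, 152.29]. Speed limits (degrees/s): [136.94, 136.94, 159.86, 180, 180, 180].

### API

Orientations are given as [roll, pitch, yaw] about the fixed x, y, z axes, in that order (R = Rz(yaw) Ry(pitch) Rx(roll)).
In Python, from bench import sense, snapshot, hand_in, trace, place_of gives the robot as it stands.
- The arm moves only by the shell command python3 -m handwheel 'ROWS' [FORCE]. ROWS is JSON, a list of rows, each a list of 7 numbers: the opening, from -1 (shut) to 1 (fully open), then the shift along the tool's x, y, z in cm, then the turn, a rotation vector about the tool's x, y, z in rad. A call has 1 to 12 rows; each row shifts and turns the commanded pose from where the row before left it, along the tool's axes as they then stand; what a row does not reach is not made up. A row lasts 1/12 s, in which the tool goes at most 41.7 mm and 7.16 degrees, less where a joint would pass 70% of its speed; a pose out of reach is approached as far as the arm can. A call with a gripper value outside its range is refused whole. The fingers move at their own pace and stop on an object; FORCE is the grip in N (left out, the last holds). Time passes only in rows, so rows that do not move let the fingers close. It gives the time, the measured TCP pose, the force, the opening and the grip force at its end, in the units of the state.
- sense(): the state, without advancing time (a new reading comes with each control period).
- snapshot(name): name is "side" or "top"; returns a dict with "image" (480x640x3 uint8, red, green, blue), "intrinsics" (3x3 intrinsics, pixels), "R" (3x3) and "t" (3): a world point X has camera coordinates R X + t. Camera axes: x right, y down, z forward; pixel columns grow to the right and rows downward; lengths in mm; the calibration is good to about 2 mm. A picture is of the moment at which its call begins. There is no depth.
- hand_in(): hands the job in; it is judged then, once.
Trained networks look in a picture, given as the dict that the camera call returned (one of the last four; its "shot" number tells which), for a name from the list of things; names that differ only in an ending like _2 or _b are one class to them, and where a whole thing is asked for, a point or a joint stands for the part that bears it (a point fixed in the world has none). Each returns a list of dicts, best first, with "conf" (0 to 1); they miss things now and then, are a little off and sometimes report something else, mostly with a low value. They report only what shows in the picture. A call takes as long as a camera call.
- trace(picture, query): "pixels" (480x640 bool, what is visible of it).
- place_of(picture, query): "location" ([x, y, z] in mm, in world coordinates, good to about 4 mm: a listed point, or the origin of a listed thing).
The state is a dict: "time": time; "joint_pos": joint angles; "qd": joint speeds; "joint_efforts": joint torques, N m; "tool_pos": TCP position; "tcp_rot": TCP orientation; "ft_force": force on the tool from outside, world axes, zero at the start; "wrist_torque": the same for the moment, N m; "finger_gap": finger opening in mm; "grip_force": force on a finger pad.
Only numpy, scipy, OpenCV 4.12 (cv2) and the standard library are available. Lean on these libraries where they do the work, as an engineer would, in place of code of your own. Each camera call takes 0.05 s, during which the arm holds its last target. There are 200 camera calls.

### The job

A mug has been left on the round stage of the inspection stand, in the way of its camera: first lift it off and set it down gently and upright on the bench beside the stand, clear of the stand, and let go. Then pick up the T-shaped weld coupon and hold it in the air over the middle of the stage, foot plate level and underneath, with its weld at the height of the lens and one end of the plate towards the camera, so that the camera looks along the weld; finish while holding it there, still. Keep the mug upright all the way, and leave the camera, the hex coupling and the steel slug where they are.

Things in the scene. Friction and masses are not known exactly. Their poses are not given: they have to be found in the camera images.
- stand: Inspection stand, fixed: foot plate 235 x 100 x 8 mm (45 mm in front of the stage's centre to 190 mm behind), round aluminium stage of 120 mm diameter, top 30 mm above the bench, and 163 mm behind its centre a post, 16 mm thick, 215 mm high, with a small black camera. Origin on the bench under the stage's centre; z up; +x level from stage to camera, which looks along -x.
- stage (a point): Centre of the stage's top face, 30 mm above the bench.
- view_point (a point): Point on the lens axis straight above the stage's centre: hold the weld here. Its height (the lens height) varies, 130 to 180 mm above the bench. The lens front is 102 mm from it along the stand's +x. The camera is 44 mm wide and 40 mm high, so its top is 20 mm above this point. Axes as the stand's.
- mug: White mug with dark spots and one handle, 0.2 to 0.35 kg. Cup 80 mm in diameter, 91 mm high; 114 mm long with the handle. Origin on the underside, 17 mm off the cup's axis towards the handle; z up through the mouth; the handle points along -y. Starts on the stage, handle away from the camera or to the left as seen from the stage facing the camera.
- mug_foot (a point): Centre of the mug's cup on its underside (the cup's axis).
- mug_handle (a point): Grip point in the mug's handle, 42 mm from the mug's origin along -y, 60 mm above its underside. From above, fingers close here along the mug's x axis; allow 30 mm for the handle's width. The handle's top is 81 mm above the underside; it reaches 57 mm from the origin.
- coupon: Weld coupon, rusty T of two plates, about 0.42 kg: foot plate 50 (x) x 90 (y) x 8 mm flat on the bench; on its middle an upright plate 8 mm thick (x), 50 mm long (y), from 8 to 53 mm above the underside. Origin: centre of the underside; z up; y along the weld. Same after a half turn. Grip the upright plate from above, closing along x.
- weld (a point): The middle of the coupon's weld: where the upright plate meets the foot plate, 8 mm above the centre of the underside. Axes as coupon.
- hex_coupling: Bystander: dark hexagonal coupling standing on end, 36 x 41 mm, 40 mm high. Origin in the centre of its underside.
- steel_round: Bystander: bright turned steel slug standing on end, 50 mm in diameter, 55 mm high. Origin in the centre of its underside.
- filler_rod: Bystander: thin straight wire rod, 3 mm thick and 740 mm long, fixed flat on the bench; origin at its middle, it runs along its y axis. Do not set the mug on it.
- work_lamp: Bystander: bench lamp fixed to the bench at the robot's right, round black foot of 110 mm, bent neck reaching about 0.4 m up, its head bowed over. Origin at its foot. Keep the arm clear of it.

How it is judged:
By the outcome, as a careful person would: the job done as asked, in the order asked, and still so for the second after the job is handed in, while the arm keeps its last pose, push and grip.
It also fails if it takes over 58 s, if anything falls off the work surface, if the arm or the gripper's body presses on something with over 40 N, if the wrist force passes 120 N, or if a joint passes its speed limit or range.

## Working session

There is one attempt and no reset: what is moved stays moved. The work goes in short steps, Python scripts to look and compute and a shell command to move; the robot and the scene stay as the last step left them, time stands still between calls to the robot, and variables do not carry over. Pictures are saved under pics/ and viewed, at most 10 in all, crops included, and the job is handed in when it is done.

```bash
mkdir -p pics; cat > look.py <<'E'
import numpy as np, cv2
from bench import sense, snapshot, trace, place_of
def both(tag, names):
    out={}
    for c in("top","side"):
        s=snapshot(c); out[c]=s
        cv2.imwrite(f"pics/{tag}_{c}.png",s["image"][:,:,::-1])
        for n in names:
            r=place_of(s,n)
            print(c,n,[(np.round(d["location"]).tolist(),round(d["conf"],2)) for d in r[:2]])
    return out
def proj(s,X):
    p=s["R"]@np.array(X,float)+s["t"]; q=s["intrinsics"]@p; return (q[:2]/q[2])
E
python3 - <<'E'
from look import *
both("a",["stand","stage","view_point","mug","mug_foot","mug_handle","coupon","weld","hex_coupling","steel_round","filler_rod","work_lamp"])
a=cv2.imread("pics/a_top.png");print(sense())
E
```

```text
top stand [([432.0, 125.0, -1.0], 0.57)]
top stage [([431.0, 120.0, 27.0], 0.62)]
top view_point []
top mug [([441.0, 134.0, 33.0], 0.98), ([429.0, 123.0, 29.0], 0.4)]
top mug_foot [([426.0, 122.0, 30.0], 0.57)]
top mug_handle [([461.0, 173.0, 88.0], 0.55)]
top coupon [([364.0, 289.0, -3.0], 0.68), ([488.0, 401.0, 4.0], 0.61)]
top weld [([365.0, 291.0, 2.0], 0.62)]
top hex_coupling [([344.0, 459.0, -2.0], 0.57), ([364.0, 288.0, -4.0], 0.46)]
top steel_round [([485.0, 399.0, 3.0], 0.7)]
top filler_rod []
top work_lamp []
side stand [([434.0, 123.0, 1.0], 0.88)]
side stage [([434.0, 122.0, 30.0], 0.58)]
side view_point []
side mug [([440.0, 134.0, 30.0], 0.84), ([342.0, 458.0, -2.0], 0.67)]
side mug_foot [([430.0, 124.0, 31.0], 0.63)]
side mug_handle [([465.0, 174.0, 91.0], 0.9), ([363.0, 291.0, 10.0], 0.71)]
side coupon [([366.0, 289.0, 10.0], 0.65), ([366.0, 286.0, -3.0], 0.63)]
side weld [([365.0, 288.0, -2.0], 0.68), ([367.0, 291.0, 8.0], 0.62)]
side hex_coupling [([344.0, 457.0, -2.0], 0.72)]
side steel_round [([488.0, 400.0, 2.0], 0.91)]
side filler_rod [([441.0, 133.0, 29.0], 0.23)]
side work_lamp []
{'time': 1.3, 'joint_pos': array([-8.05789250e+01,  7.47102347e+00,  8.52678519e+01, -1.57008599e-03,
        8.72614661e+01, -4.89304108e+00]), 'qd': array([ 0.04113964,  0.07117599,  0.07375339,  0.00622103,  0.05989286,
       -0.03452193]), 'joint_efforts': array([-1.58708553e-04, -5.69308662e+01, -5.00861728e+01, -2.59857115e-04,
        1.15907107e-03,  4.63329641e-06]), 'tool_pos': array([ 148.35557003, -581.3717849 ,  248.29321278]), 'tcp_rot': array([-1.79999526e+02,  1.53345385e-03,  1.43141911e+01]), 'ft_force': array([-0.0823182 , -0.29228256,  0.02445236]), 'wrist_torque': array([-0.01700028, -0.04704028,  0.01898984]), 'grip_force': 0.0, 'finger_gap': 85.67857804856334}
```

View pictures.

View pics/a_top.png

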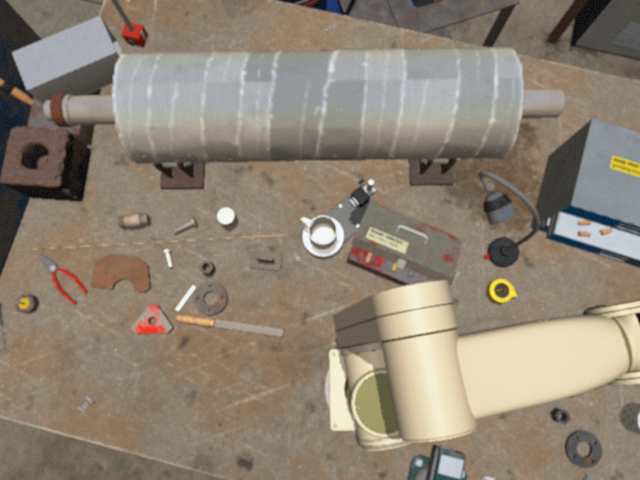

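View pics/a_side.png

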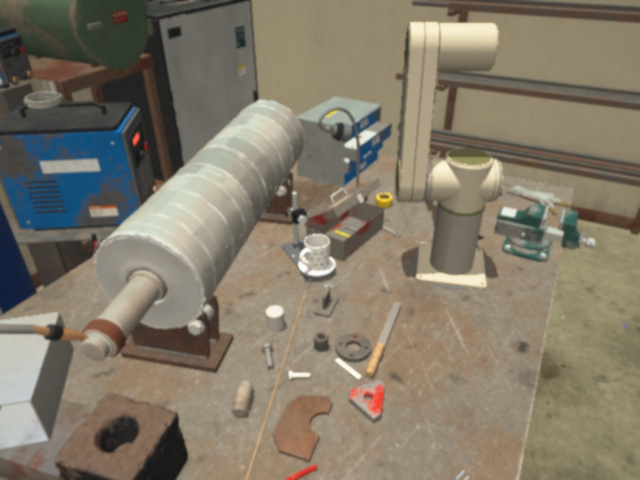

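```bash
python3 - <<'E'
from look import *
s=snapshot("top"); t=snapshot("side")
def crop(s,x0,y0,w,h,k): 
    return cv2.resize(s["image"][y0:y0+h,x0:x0+w,::-1],None,fx=k,fy=k,interpolation=cv2.INTER_CUBIC)
cv2.imwrite("pics/c_top.png",crop(s,230,165,160,120,5)); cv2.imwrite("pics/c_side.png",crop(t,250,175,133,150,4)[:600])
for n in("stand","coupon","mug"):
    for q in(s,t):
        r=trace(q,n)
        if r:
            m=r[0]["pixels"]; ys,xs=np.nonzero(m); print(n,r[0]["conf"],m.sum(),xs.min(),xs.max(),ys.min(),ys.max())
for q in (s,t): print(np.round(q["R"],3).tolist(),np.round(q["t"]).tolist(),q["intrinsics"][0,0], "cam at",-q["R"].T@q["t"])
for z in(0,): 
  for X in ([430,122,30],[430,122,121],[365,290,0],[365,290,53],[480,300,0]): print(X,proj(s,X),proj(t,X))
E
```

```text
stand 0.93 1922 301 375 180 259
stand 0.57 1262 282 335 192 281
coupon 0.6 564 250 282 251 271
coupon 0.61 398 313 338 289 316
mug 0.89 838 300 335 216 249
mug 0.66 901 300 330 234 269
[[-0.013, -1.0, -0.004], [-0.979, 0.014, -0.201], [0.201, 0.002, -0.98]] [130.0, 420.0, 1480.0] 529.4570307259288 cam at [ 115.70639077  122.04361743 1534.84014756]
[[-0.977, -0.212, -0.004], [-0.114, 0.539, -0.834], [0.18, -0.815, -0.551]] [432.0, 73.0, 1661.0] 495.49013092649005 cam at [ 132.44697299 1406.45495218  978.09310753]
[430, 122, 30] [322.60769506 235.31098351] [316.39720661 263.55448288]
[430, 122, 121] [322.51558447 228.50968322] [316.13960342 240.25705755]
[365, 290, 0] [265.69483068 259.86181611] [325.31587052 306.1953853 ]
[365, 290, 53] [263.67586506 256.89113016] [325.3326766  292.44715457]
[480, 300, 0] [262.65609875 221.7571031 ] [287.53192084 303.14883414]
```

View pics/c_top.png

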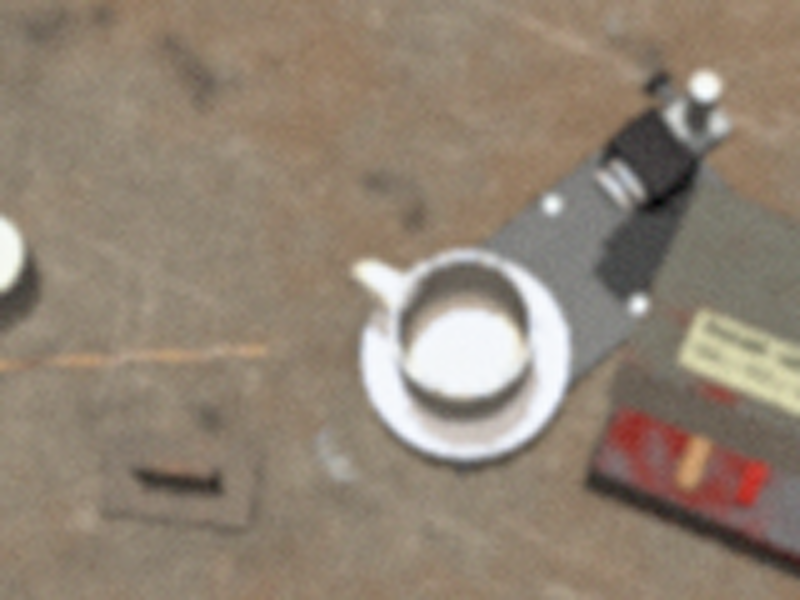

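View pics/c_side.png

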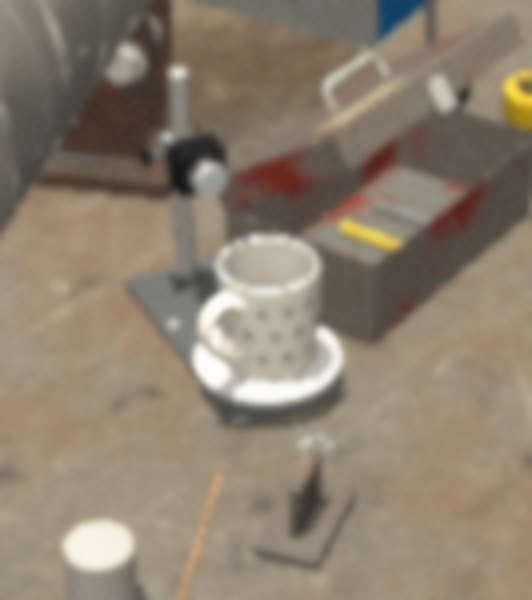

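```bash
cat >> look.py <<'E'
def ray(s,p):
    d=s["R"].T@np.linalg.inv(s["intrinsics"])@np.array([p[0],p[1],1.]); return -s["R"].T@s["t"],d/np.linalg.norm(d)
def onz(s,p,z):
    c,d=ray(s,p); return c+d*(z-c[2])/d[2]
def tri(s,p,t,q):
    c1,d1=ray(s,p);c2,d2=ray(t,q); k=np.linalg.lstsq(np.c_[d1,-d2],c2-c1,rcond=None)[0]
    a,b=c1+k[0]*d1,c2+k[1]*d2; return (a+b)/2,np.linalg.norm(a-b)
E
python3 - <<'E'
from look import *
s=snapshot("top"); t=snapshot("side")
P=lambda x,y:(230+x/5-.4,165+y/5-.4); Q=lambda x,y:(250+x/4-.4,175+y/4-.4)
np.set_printoptions(precision=1,suppress=True)
st=onz(s,P(466,356),30); print("stage",st, onz(t,Q(268,362),30))
pt=onz(s,P(705,85),215); print("posttop",pt, onz(t,Q(178,72),215))
d=pt-st; print(np.hypot(*d[:2]),np.degrees(np.arctan2(d[1],d[0])))
for a in ((551,203),(639,304)): print("screw",onz(s,P(*a),8))
print("lens",tri(s,P(614,188),t,Q(209,178)))
for c in ((103,515),(247,528),(262,457),(113,440)): print("foot",onz(s,P(*c),8))
for c in ((135,472),(220,482)): print("up",onz(s,P(*c),53))
print("handle",onz(s,P(370,268),111), "mouth",onz(s,P(464,320),121))
print("rod end",onz(s,P(268,350),1),onz(s,P(0,366),1))
for c in ((585,485),(620,370),(705,175)): print("toolbox",onz(s,P(*c),0),onz(s,P(*c),80))
m=trace(s,"coupon")[0]["pixels"]
for q,z in((s,8),(t,8)):
    r=trace(q,"coupon")
    if r:
        c=cv2.minAreaRect(np.argwhere(r[0]["pixels"])[:,::-1].astype(np.float32)); print([onz(q,p,4)[:2] for p in cv2.boxPoints(c)])
E
```

```text
stage [428.5 121.5  30. ] [427.5 130.3  30. ]
posttop [532.3  -4.7 215. ] [532.6  -4.8 215. ]
163.28615526049333 -50.569881329757216
screw [525.5  69.5   8. ]
screw [463.1  18.7   8. ]
lens (array([497. ,  39.7, 143.2]), np.float64(0.4019081601550699))
foot [341.5 334.1   8. ]
foot [332.7 250.2   8. ]
foot [374.5 241.5   8. ]
foot [385.8 328.8   8. ]
up [359.2 310.   53. ]
up [352.8 261.8  53. ]
handle [462.2 173.9 111. ] mouth [429.8 122.3 121. ]
rod end [439.8 238.7   1. ] [432.4 397.3   1. ]
toolbox [356.6  52.7   0. ] [344.   56.4  80. ]
toolbox [425.1  30.5   0. ] [408.9  35.3  80. ]
toolbox [543.8 -23.5   0. ] [521.4 -15.9  80. ]
[array([343.1, 339. ]), array([393.7, 332.9]), array([379.9, 242.1]), array([329.5, 248.8])]
[array([394.5, 327.1]), array([378.6, 204.7]), array([330.6, 232.2]), array([349.2, 350.7])]
```

```bash
R='[1,2.3,-3.05,-0.35,0,0,0]'; python3 -m handwheel '[[1,2.3,-3.05,-0.4,0,0,0],[1,2.3,-3.05,-0.4,0,0,0],[1,2.3,-3.05,-0.4,0,0,0],[1,2.3,-3.05,-0.4,0,0,0],[1,2.3,-3.05,-0.4,0,0,0],[1,2.3,-3.05,-0.4,0,0,0],[1,2.3,-3.05,-0.4,0,0,0],[1,2.3,-3.05,-0.4,0,0,0],[1,2.3,-3.05,-0.4,0,0,0],[1,2.3,-3.05,-0.4,0,0,0],[1,2.3,-3.05,-0.4,0,0,0],[1,2.3,-3.05,-0.4,0,0,0]]' 90
```

```text
time: 2.95
tool_pos: [325.5, -156.8, 296.8]
tcp_rot: [179.9, -0.1, 14.3]
ft_force: [0.8, 0.9, 0.0]
finger_gap: 85.5
grip_force: 0.0
```

```bash
python3 -m handwheel '[[1,2.15,-2.86,0,0,0,0],[1,2.15,-2.86,0,0,0,0],[1,2.15,-2.86,0,0,0,0],[1,2.15,-2.86,0,0,0,0],[1,2.15,-2.86,0,0,0,0],[1,2.15,-2.86,0,0,0,0],[1,2.15,-2.86,0,0,0,0],[1,2.15,-2.86,0,0,0,0],[1,2.15,-2.86,0,0,0,0],[1,2.15,-2.86,0,0,0,0]]'
python3 -m handwheel '[[1,0,0,0,0,0,-0.124],[1,0,0,0,0,0,-0.124],[1,0,0,0,0,0,-0.124],[1,0,0,0,0,0,-0.124],[1,0,0,0,0,0,-0.124],[1,0,0,0,0,0,-0.124],[1,0,0,0,0,0,0]]'
python3 - <<'E'
from look import *
both("b",["mug","mug_foot","mug_handle","stage","view_point"])
E
```

```text
time: 3.78
tool_pos: [463.3, 173.8, 296.5]
tcp_rot: [180.0, -0.0, 14.3]
ft_force: [0.4, -1.5, 0.1]
finger_gap: 85.5
grip_force: 0.0
time: 4.37
tool_pos: [462.9, 171.8, 296.4]
tcp_rot: [180.0, -0.0, 57.3]
ft_force: [0.2, -0.6, -0.0]
finger_gap: 85.3
grip_force: 0.0
top mug [([436.0, 135.0, 29.0], 0.62)]
top mug_foot [([428.0, 122.0, 29.0], 0.88)]
top mug_handle [([462.0, 172.0, 86.0], 0.95)]
top stage [([429.0, 122.0, 27.0], 0.78), ([431.0, 121.0, 1.0], 0.16)]
top view_point []
side mug [([443.0, 140.0, 26.0], 0.6)]
side mug_foot [([431.0, 124.0, 30.0], 0.92)]
side mug_handle [([460.0, 175.0, 92.0], 0.72)]
side stage [([435.0, 124.0, 29.0], 0.86)]
side view_point []
```

```bash
python3 -m handwheel '[[1,0,0,3,0,0,0],[1,0,0,3,0,0,0],[1,0,0,3,0,0,0],[1,0,0,3,0,0,0],[1,0,0,3,0,0,0],[1,0,0,2.5,0,0,0],[1,0,0,1.8,0,0,0],[1,0,0,1.0,0,0,0],[1,0,0,0.5,0,0,0],[1,0,0,0,0,0,0]]'
python3 - <<'E'
from look import *
s=snapshot("side"); cv2.imwrite("pics/d.png",cv2.resize(s["image"][170:300,230:400,::-1],None,fx=4.5,fy=4.5,interpolation=cv2.INTER_CUBIC))
E
```

```text
time: 5.8
tool_pos: [462.5, 171.7, 87.7]
tcp_rot: [-179.9, 0.1, 56.9]
ft_force: [-0.5, 0.3, -0.7]
finger_gap: 85.5
grip_force: 0.0
```

View pics/d.png

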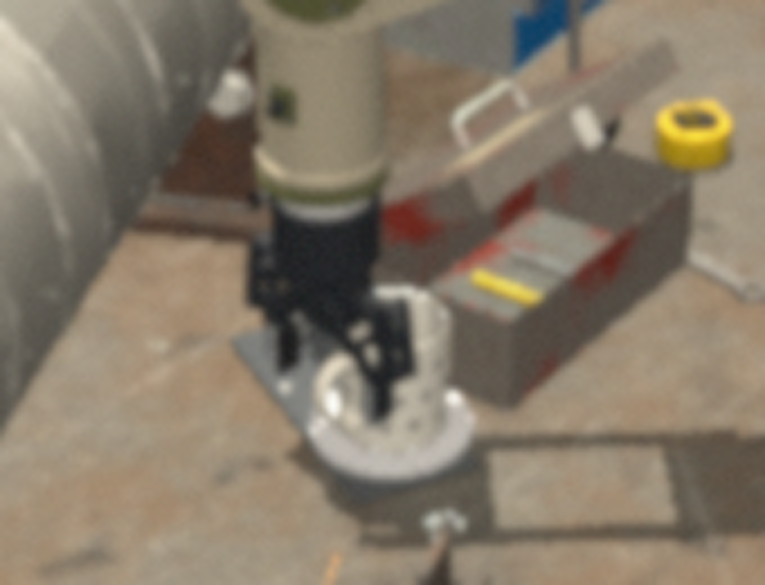

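The picture shows the fingers astride the mug's handle: one finger is at crop (385,380), the other at (285,350), and the handle is between them at about (335,395). Closing now.

```bash
python3 -m handwheel '[[0.3,0,0,0,0,0,0],[0,0,0,0,0,0,0],[-0.3,0,0,0,0,0,0],[-0.5,0,0,0,0,0,0],[-0.7,0,0,0,0,0,0],[-0.85,0,0,0,0,0,0],[-1,0,0,0,0,0,0],[-1,0,0,0,0,0,0],[-1,0,0,0,0,0,0],[-1,0,0,0,0,0,0]]' 90
python3 -m handwheel '[[-1,0,0,-0.3,0,0,0],[-1,0,0,-0.7,0,0,0],[-1,0,0,-1,0,0,0],[-1,0,0,0,0,0,0]]'
```

```text
time: 6.68
tool_pos: [463.6, 172.0, 89.0]
tcp_rot: [179.9, -0.1, 56.9]
ft_force: [0.6, 0.2, 5.3]
finger_gap: 19.4
grip_force: 85.7
time: 7.02
tool_pos: [463.9, 172.0, 110.4]
tcp_rot: [179.9, -0.1, 56.9]
ft_force: [0.6, -0.4, -1.6]
finger_gap: 19.7
grip_force: 87.5
```

```bash
python3 -m handwheel '[[-1,0,0,-1.5,0,0,0],[-1,0,0,-1.7,0,0,0],[-1,0,0,-1.5,0,0,0],[-1,0.6,-0.43,0,0,0,0],[-1,1.3,-0.93,0,0,0,0],[-1,1.6,-1.1,0,0,0,0],[-1,1.6,-1.1,0,0,0,0],[-1,1.3,-0.93,0,0,0,0],[-1,1,-0.8,0,0,0,0],[-1,0.4,-0.3,0,0,0,0],[-1,0,0,0,0,0,0]]'
python3 - <<'E'
from look import *
s=snapshot("side"); cv2.imwrite("pics/e.png",cv2.resize(s["image"][170:300,230:400,::-1],None,fx=4.5,fy=4.5,interpolation=cv2.INTER_CUBIC))
E
```

```text
time: 7.93
tool_pos: [458.1, 268.6, 154.7]
tcp_rot: [-180.0, 0.0, 57.0]
ft_force: [0.3, 0.1, -2.5]
finger_gap: 19.5
grip_force: 86.1
```

View pics/e.png

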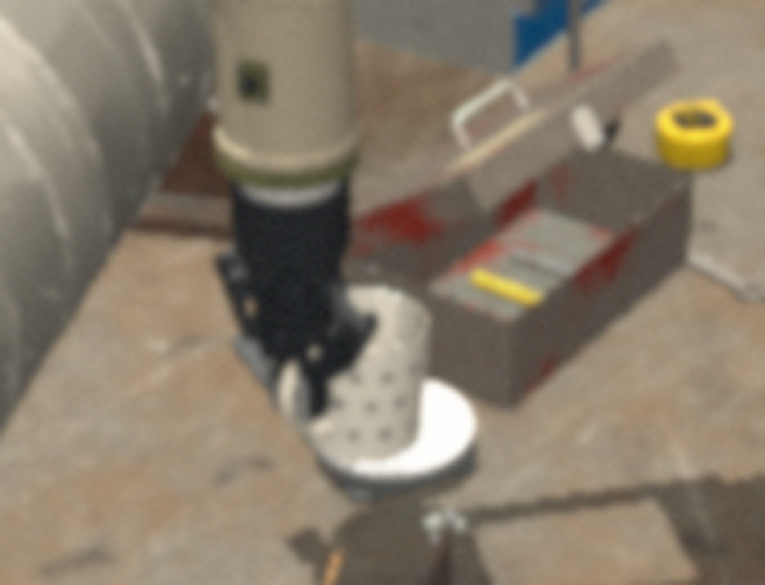

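The mug hangs upright in the gripper (cup at crop (375,370)) and the stage is empty at (440,420). Next I turn the mug a quarter turn over the free bench area.

```bash
python3 -m handwheel '[[-1,0,0,0,0,0,-0.06],[-1,0,0,0,0,0,-0.12],[-1,0,0,0,0,0,-0.12],[-1,0,0,0,0,0,-0.12],[-1,0,0,0,0,0,-0.12],[-1,0,0,0,0,0,-0.12],[-1,0,0,0,0,0,-0.12],[-1,0,0,0,0,0,-0.12],[-1,0,0,0,0,0,-0.12],[-1,0,0,0,0,0,-0.12],[-1,0,0,0,0,0,-0.12],[-1,0,0,0,0,0,-0.12]]'
python3 -m handwheel '[[-1,0,0,0,0,0,-0.12],[-1,0,0,0,0,0,-0.07],[-1,0,0,0,0,0,0],[-1,0,0,0,0,0,0]]'
python3 - <<'E'
from look import *
both("f",["mug","mug_foot","mug_handle","stand"])
E
```

```text
time: 8.98
tool_pos: [458.7, 266.5, 155.1]
tcp_rot: [-180.0, 0.0, 136.3]
ft_force: [0.6, -0.2, -2.7]
finger_gap: 19.7
grip_force: 86.1
time: 9.32
tool_pos: [458.7, 266.8, 155.1]
tcp_rot: [-180.0, -0.0, 146.7]
ft_force: [-0.0, 0.0, -2.7]
finger_gap: 19.6
grip_force: 86.1
top mug [([491.0, 245.0, 94.0], 0.56)]
top mug_foot [([502.0, 238.0, 92.0], 0.62)]
top mug_handle []
top stand [([433.0, 125.0, -1.0], 0.67)]
side mug [([493.0, 244.0, 94.0], 0.58)]
side mug_foot [([507.0, 240.0, 93.0], 0.56)]
side mug_handle [([456.0, 270.0, 154.0], 0.9), ([491.0, 245.0, 95.0], 0.69)]
side stand [([435.0, 123.0, 0.0], 0.62)]
```

```bash
python3 -m handwheel '[[-1,0,0,0.7,0,0,0],[-1,0,0,1.5,0,0,0],[-1,0,0,1.8,0,0,0],[-1,0,0,1.8,0,0,0],[-1,0,0,1.3,0,0,0],[-1,0,0,0.8,0,0,0],[-1,0,0,0.5,0,0,0],[-1,0,0,0.3,0,0,0],[-1,0,0,0,0,0,0]]'
python3 -m handwheel '[[-1,0,0,0.15,0,0,0],[-1,0,0,0.15,0,0,0],[-1,0,0,0.15,0,0,0],[-1,0,0,0,0,0,0]]'
```

```text
time: 10.57
tool_pos: [458.6, 267.6, 68.1]
tcp_rot: [-180.0, -0.0, 146.9]
ft_force: [0.4, 0.7, -1.9]
finger_gap: 19.5
grip_force: 86.1
time: 10.9
tool_pos: [458.8, 267.7, 64.0]
tcp_rot: [180.0, 0.0, 146.9]
ft_force: [-0.1, -0.3, -2.1]
finger_gap: 19.3
grip_force: 86.2
```

```bash
for i in 1; do python3 -m handwheel '[[-1,0,0,0.1,0,0,0],[-1,0,0,0.1,0,0,0],[-1,0,0,0.1,0,0,0],[-1,0,0,0,0,0,0]]'; python3 -m handwheel '[[-1,0,0,0.1,0,0,0],[-1,0,0,0,0,0,0]]';  done
```

```text
time: 11.23
tool_pos: [458.6, 267.7, 60.8]
tcp_rot: [180.0, -0.0, 146.9]
ft_force: [-1.3, -0.1, -0.5]
finger_gap: 19.6
grip_force: 87.1
time: 11.4
tool_pos: [458.7, 267.8, 59.8]
tcp_rot: [180.0, 0.0, 146.9]
ft_force: [-1.9, 1.7, -0.3]
finger_gap: 19.6
grip_force: 86.5
```

```bash
python3 -m handwheel '[[-1,0,0,0.1,0,0,0],[-1,0,0,0,0,0,0]]'
```

```text
time: 11.57
tool_pos: [458.8, 267.8, 59.2]
tcp_rot: [180.0, 0.0, 146.9]
ft_force: [-3.1, 2.4, 3.1]
finger_gap: 19.6
grip_force: 87.1
```

```bash
python3 -m handwheel '[[-0.5,0,0,0,0,0,0],[-0.3,0,0,0,0,0,0],[0,0,0,0,0,0,0],[0.2,0,0,0,0,0,0],[0.4,0,0,0,0,0,0],[0.4,0,0,0,0,0,0],[0.4,0,0,-0.5,0,0,0],[0.4,0,0,-1,0,0,0],[0.4,0,0,-2,0,0,0],[0.6,0,0,-3,0,0,0],[1,0,0,-3,0,0,0],[1,0,0,-3,0,0,0]]'
python3 -m handwheel '[[1,0,0,-1.5,0,0,0],[1,0,0,0,0,0,0]]'
python3 - <<'E'
from look import *
both("g",["mug","mug_foot","mug_handle","stand","stage","coupon","weld"])
a=cv2.imread("pics/g_top.png")[165:285,200:360]; b=cv2.imread("pics/g_side.png")[190:310,250:410]
cv2.imwrite("pics/g.png",cv2.resize(np.vstack([a,b]),None,fx=2.5,fy=2.5,interpolation=cv2.INTER_CUBIC))
E
```

```text
time: 12.57
tool_pos: [458.5, 267.5, 186.0]
tcp_rot: [180.0, 0.0, 146.9]
ft_force: [0.1, 0.3, -0.4]
finger_gap: 85.4
grip_force: 0.0
time: 12.73
tool_pos: [461.3, 268.9, 205.3]
tcp_rot: [179.5, 0.3, 146.9]
ft_force: [0.7, 0.3, 0.2]
finger_gap: 85.4
grip_force: 0.0
top mug [([493.0, 245.0, -2.0], 0.6)]
top mug_foot [([508.0, 237.0, -0.0], 0.76)]
top mug_handle [([461.0, 267.0, 59.0], 0.68)]
top stand [([429.0, 122.0, -0.0], 0.64)]
top stage [([428.0, 119.0, 28.0], 0.56)]
top coupon []
top weld []
side mug [([496.0, 244.0, -1.0], 0.76)]
side mug_foot [([508.0, 235.0, -1.0], 0.63)]
side mug_handle [([458.0, 273.0, 62.0], 0.75), ([368.0, 289.0, -1.0], 0.15)]
side stand [([434.0, 121.0, -1.0], 0.69)]
side stage [([432.0, 121.0, 28.0], 0.74)]
side coupon [([368.0, 290.0, -4.0], 0.78)]
side weld [([364.0, 294.0, 8.0], 0.94), ([343.0, 456.0, -1.0], 0.34)]
```

View pics/g.png

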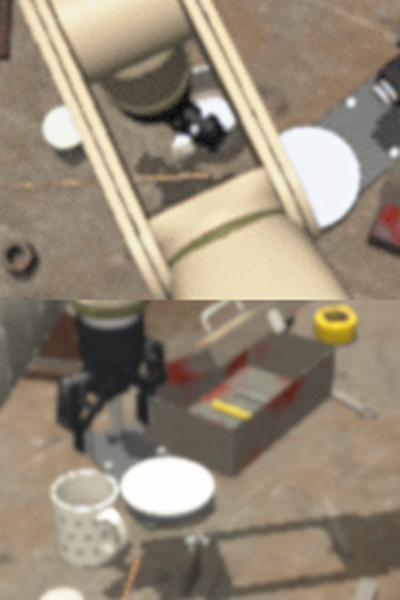

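```bash
python3 -m handwheel '[[1,1,-0.36,0,0,0,0.06],[1,0,0,0,0,0,0],[1,0,0,0,0,0,0.124]]'
python3 - <<'E'
from look import *
x=sense(); p=x["tool_pos"]; y=np.radians(x["tcp_rot"][2]); d=np.array([364,290])-p[:2]
print(p,np.degrees(y),"tool",d[0]*np.cos(y)+d[1]*np.sin(y),d[0]*np.sin(y)-d[1]*np.cos(y),"turn",y-np.radians(82.5))
E
```

```text
time: 13.78
tool_pos: [448.2, 270.2, 198.9]
tcp_rot: [180.0, 0.0, 136.6]
ft_force: [0.2, -0.7, 0.4]
finger_gap: 85.1
grip_force: 0.0
[448.15508308 270.20830181 198.87309019] 136.59647802275245 tool 74.74090993284487 -43.44635436796762 turn 0.9441616552297825
```

```bash
python3 -m handwheel '[[1,2.5,-1.45,0,0,0,0],[1,2.5,-1.45,0,0,0,0],[1,2.47,-1.45,0,0,0,0],[1,0,0,0,0,0,0.118],[1,0,0,0,0,0,0.118],[1,0,0,0,0,0,0.118],[1,0,0,0,0,0,0.118],[1,0,0,0,0,0,0.118],[1,0,0,0,0,0,0.118],[1,0,0,0,0,0,0.118],[1,0,0,0,0,0,0.118],[1,0,0,0,0,0,0]]'
python3 - <<'E'
from look import *
o=both("h",["coupon","weld"])
for c in o:
    r=trace(o[c],"coupon")
    if r: ys,xs=np.nonzero(r[0]["pixels"]); print(c,r[0]["conf"],len(xs),xs.min(),xs.max(),ys.min(),ys.max())
s=o["side"]; cv2.imwrite("pics/h.png",cv2.resize(s["image"][240:340,270:390,::-1],None,fx=6,fy=6,interpolation=cv2.INTER_CUBIC)); print(sense()["tool_pos"],sense()["tcp_rot"])
E
```

```text
time: 14.78
tool_pos: [364.5, 290.2, 199.0]
tcp_rot: [180.0, -0.0, 82.0]
ft_force: [1.0, 0.8, -0.3]
finger_gap: 85.5
grip_force: 0.0
top coupon [([363.0, 288.0, -6.0], 0.88)]
top weld [([366.0, 290.0, 4.0], 0.89)]
side coupon [([366.0, 288.0, -2.0], 0.97)]
side weld [([362.0, 289.0, 7.0], 0.74)]
top 0.81 371 259 281 252 271
side 0.69 418 313 338 289 317
[364.2330806  290.15144723 198.78774426] [1.79998459e+02 4.66436688e-04 8.23479083e+01]
```

View pics/h.png

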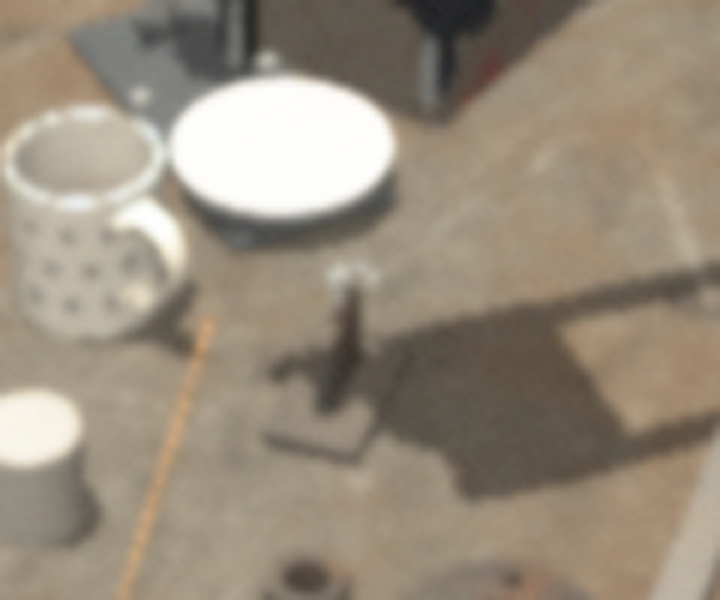

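The mug stands upright on the bench and the coupon sits undisturbed under the gripper (its upright plate is at crop (345,350)). Going down on it.

```bash
python3 -m handwheel '[[1,0,0,2.5,0,0,0],[1,0,0,3.5,0,0,0],[1,0,0,3.5,0,0,0],[1,0,0,3,0,0,0],[1,0,0,2,0,0,0],[1,0,0,1,0,0,0],[1,0,0,0.6,0,0,0],[1,0,0,0.3,0,0,0],[1,0,0,0,0,0,0]]'
python3 -m handwheel '[[0,0,0,0,0,0,0],[-0.4,0,0,0,0,0,0],[-0.7,0,0,0,0,0,0],[-0.8,0,0,0,0,0,0],[-0.9,0,0,0,0,0,0],[-1,0,0,0,0,0,0],[-1,0,0,0,0,0,0],[-1,0,0,0,0,0,0],[-1,0,0,0,0,0,0],[-1,0,0,0,0,0,0],[-1,0,0,0,0,0,0],[-1,0,0,0,0,0,0]]' 100
```

```text
time: 15.93
tool_pos: [364.8, 290.5, 35.4]
tcp_rot: [180.0, -0.0, 82.3]
ft_force: [0.6, 0.5, 0.4]
finger_gap: 85.6
grip_force: 0.0
time: 16.93
tool_pos: [364.6, 290.3, 35.2]
tcp_rot: [180.0, -0.0, 82.3]
ft_force: [-0.1, -1.3, 4.6]
finger_gap: 6.9
grip_force: 98.3
```

```bash
python3 -m handwheel '[[-1,0,0,-0.4,0,0,0],[-1,0,0,-1,0,0,0],[-1,0,0,-2,0,0,0],[-1,0,0,-2.5,0,0,0],[-1,0,0,-2.5,0,0,0],[-1,0,0,-2.5,0,0,0],[-1,0,0,-2.2,0,0,0],[-1,0,0,-1.4,0,0,0],[-1,0,0,-0.8,0,0,0],[-1,0,0,0,0,0,0],[-1,0,0,0,0,0,0]]'
python3 - <<'E'
from look import *
x=sense(); p=x["tool_pos"]; y=np.radians(x["tcp_rot"][2]); d=np.array([430.5,122])-p[:2]
print(p,"tool",d[0]*np.cos(y)+d[1]*np.sin(y),d[0]*np.sin(y)-d[1]*np.cos(y),"turn",y-np.radians(129.2))
both("i",["weld","coupon"])
E
```

```text
time: 17.85
tool_pos: [363.9, 290.0, 187.4]
tcp_rot: [-180.0, 0.0, 82.3]
ft_force: [-0.7, -0.7, -3.8]
finger_gap: 6.6
grip_force: 97.6
[363.92589345 290.02559146 187.37817863] tool -157.54250882560547 88.57239390442254 turn -0.8191018232836844
top weld [([366.0, 291.0, 156.0], 0.81)]
top coupon [([361.0, 286.0, 149.0], 0.61), ([431.0, 124.0, 26.0], 0.27)]
side weld [([364.0, 292.0, 161.0], 0.54)]
side coupon [([366.0, 289.0, 149.0], 0.62)]
```

```bash
python3 -m handwheel '[[-1,-1,0.56,0,0,0,0],[-1,-2,1.1,0,0,0,0],[-1,-2.8,1.6,0,0,0,0],[-1,-3,1.7,0,0,0,0],[-1,-2.8,1.6,0,0,0,0],[-1,-2.2,1.2,0,0,0,0],[-1,-1.3,0.75,0,0,0,0],[-1,-0.65,0.35,0,0,0,0],[-1,0,0,0,0,0,0]]'
python3 -m handwheel '[[-1,0,0,0,0,0,-0.06],[-1,0,0,0,0,0,-0.11],[-1,0,0,0,0,0,-0.12],[-1,0,0,0,0,0,-0.12],[-1,0,0,0,0,0,-0.12],[-1,0,0,0,0,0,-0.12],[-1,0,0,0,0,0,-0.11],[-1,0,0,0,0,0,-0.06],[-1,0,0,0,0,0,0],[-1,0,0,0,0,0,0]]'
python3 - <<'E'
from look import *
o=both("j",["weld","coupon","stage","view_point","stand"])
P=sense()["tool_pos"]; print(P,sense()["tcp_rot"])
a=o["top"]["image"][165:285,250:400,::-1]; b=o["side"]["image"][165:285,250:400,::-1]
cv2.imwrite("pics/j.png",cv2.resize(np.vstack([a,b]),None,fx=2.5,fy=2.5,interpolation=cv2.INTER_CUBIC))
cv2.imwrite("pics/j2.png",cv2.resize(o["side"]["image"][180:285,250:390,::-1],None,fx=5.5,fy=5.5,interpolation=cv2.INTER_CUBIC))
E
```

```text
time: 18.9
tool_pos: [431.1, 120.6, 187.6]
tcp_rot: [-180.0, 0.0, 82.1]
ft_force: [-0.6, -0.2, -3.2]
finger_gap: 7.1
grip_force: 97.7
time: 19.73
tool_pos: [430.4, 123.0, 187.7]
tcp_rot: [-180.0, -0.0, 129.2]
ft_force: [0.3, -0.2, -3.4]
finger_gap: 6.5
grip_force: 97.7
top weld [([430.0, 122.0, 157.0], 0.75)]
top coupon [([433.0, 122.0, 148.0], 0.7)]
top stage [([425.0, 122.0, 26.0], 0.7)]
top view_point []
top stand [([433.0, 123.0, -1.0], 0.82)]
side weld [([430.0, 124.0, 159.0], 0.84)]
side coupon [([433.0, 119.0, 149.0], 0.58)]
side stage [([435.0, 123.0, 30.0], 0.91)]
side view_point []
side stand [([437.0, 121.0, 4.0], 0.91)]
[430.81979749 122.1313865  187.8129853 ] [ 1.79999605e+02 -1.42683920e-03  1.29234073e+02]
```

View pics/j2.png

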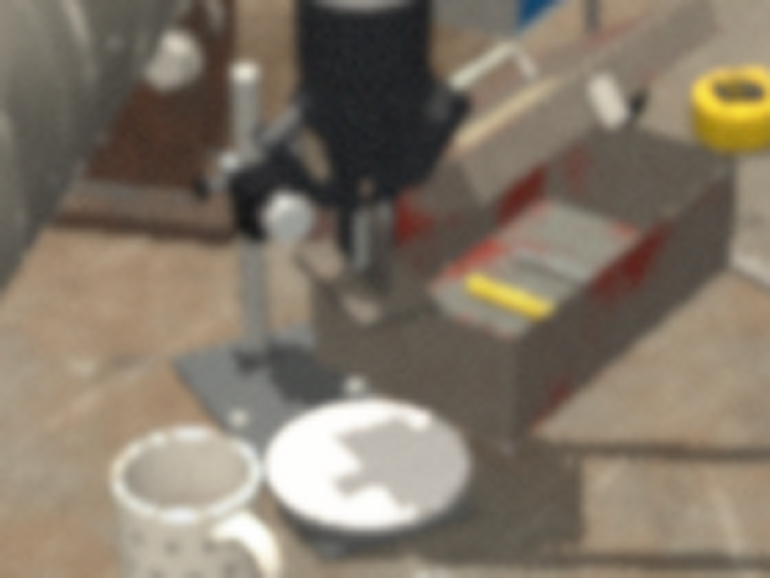

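```bash
python3 - <<'E'
from look import *
s=snapshot("side"); T=snapshot("top")
for yaw in(-50.3,-51.2):
    L=[430.5+102*np.cos(np.radians(yaw)),122+102*np.sin(np.radians(yaw))]
    for z in(137,143,149): print(yaw,z,proj(s,L+[z]),proj(T,L+[z]))
p=sense()["tool_pos"]; print("weld pix",proj(s,[p[0],p[1],p[2]-27.2]))
g=cv2.cvtColor(s["image"],cv2.COLOR_RGB2GRAY)
print(g[208:230,294:312])
g=cv2.cvtColor(T["image"],cv2.COLOR_RGB2GRAY)
print(g[193:212,344:364])
E
```

```text
-50.3 137 [301.95032813 221.32183009] [350.91820855 203.36953116]
-50.3 143 [301.90480793 219.76011651] [351.02767328 202.78805982]
-50.3 149 [301.85910338 218.192078  ] [351.13803542 202.20182147]
-51.2 137 [302.3885629  221.20751434] [351.30053308 203.80376984]
-51.2 143 [302.34394479 219.64614559] [351.41157798 203.22397006]
-51.2 149 [302.29914604 218.07845563] [351.52353339 202.63941614]
weld pix [315.76105438 229.64690219]
[[131 124 111  90  66  49  42  39  50  58  75  91 103 103  86  63  42  37]
 [112 103  90  74  54  43  41  38  39  45  60  81  97 104  96  73  46  35]
 [ 85  74  65  54  45  39  41  39  39  37  48  63  86 104 100  78  52  38]
 [ 56  52  46  43  42  43  42  40  40  34  41  49  69  94  96  76  51  39]
 [ 44  46  40  41  44  42  43  41  39  35  37  41  57  72  77  63  48  40]
 [ 42  41  41  41  44  43  51  53  51  43  37  36  40  49  52  48  40  37]
 [ 36  40  39  39  42  60  82  90  81  67  58  47  37  37  40  39  36  35]
 [ 31  28  32  37  58  92 131 148 138 120 100  80  56  41  38  39  37  35]
 [ 22  27  28  47  78 124 173 198 189 168 146 117  84  57  45  39  
[... 1899 characters left out ...]
 236 228
  174  96]
 [127 126 126 110  86  65  68  89 147 212 234 235 221 188 194 225 234 231
  187 108]
 [127 130 128 109  87  72  63  74 128 202 234 235 227 187 175 213 234 232
  208 139]
 [131 136 128 118  95  77  66  70 119 190 227 235 227 193 172 208 233 234
  218 159]
 [126 127 129 120  99  79  67  66 117 180 226 236 230 202 175 203 230 235
  227 172]
 [131 130 128 128 106  80  65  70  90 160 216 234 233 213 177 195 227 236
  229 181]
 [131 126 129 129 109  86  73  64  81 141 212 232 236 224 184 184 225 233
  230 191]
 [131 126 127 126 111  91  75  62  70 129 199 232 236 226 183 175 215 233
  233 208]
 [127 126 130 125 119  95  71  66  67 119 191 231 233 227 193 173 211 233
  233 222]]
```

```bash
python3 -m handwheel '[[-1,0,0,0.5,0,0,0],[-1,0,0,0.7,0,0,0],[-1,0,0,0.45,0,0,0],[-1,0,0,0.1,0,0,0],[-1,0,0,0,0,0,0],[-1,0,0,0,0,0,0]]'
python3 - <<'E'
from look import *
s=snapshot("side"); T=snapshot("top")
for q in(s,T):
    print([ (np.round(d["location"]),d["conf"]) for n in("weld","coupon") for d in place_of(q,n)[:1]])
print(sense()["tool_pos"],sense()["tcp_rot"])
y=np.radians(-50.9);ex=np.array([np.cos(y),np.sin(y),0]);ey=np.array([-ex[1],ex[0],0]);ez=np.array([0,0,1.]);C=np.array([430.5,122,0])
def pan(q,img,x0,y0,w,h,k,z):
    v=cv2.resize(img[y0:y0+h,x0:x0+w],None,fx=k,fy=k,interpolation=cv2.INTER_CUBIC)
    f=lambda X:tuple(int(a) for a in (proj(q,X)-[x0,y0]+.5)*k)
    O=C+ez*z
    for a in range(0,360,20): cv2.circle(v,f(O+102*ex+13*(ey*np.cos(np.radians(a))+ez*np.sin(np.radians(a)))),1,(0,255,0),-1)
    for u in(-22,22):
        for w_ in(-20,20): cv2.line(v,f(O+120*ex+u*ey+w_*ez),f(O+150*ex+u*ey+w_*ez),(0,255,255),1)
    cv2.line(v,f(C+163*ex),f(C+163*ex+215*ez),(255,0,255),1)
    for a in range(0,360,20): cv2.circle(v,f(C+ez*30+60*(ex*np.cos(np.radians(a))+ey*np.sin(np.radians(a)))),1,(0,0,255),-1)
    return v
A=cv2.imread("pics/a_side.png");B=cv2.imread("pics/a_top.png")
v=[pan(s,A,275,180,65,50,6,143),pan(T,B,330,175,65,50,6,143),pan(s,s["image"][:,:,::-1],270,180,65,50,6,143),pan(T,T["image"][:,:,::-1],310,205,65,50,6,143)]
cv2.imwrite("pics/k.png",np.vstack([np.hstack(v[:2]),np.hstack(v[2:])]))
E
```

```text
time: 20.93
tool_pos: [430.7, 122.1, 170.1]
tcp_rot: [-180.0, -0.0, 129.2]
ft_force: [0.8, -0.6, -3.2]
finger_gap: 6.7
grip_force: 97.7
[(array([430., 127., 143.]), 0.66), (array([436., 119., 131.]), 0.72)]
[(array([435., 122., 140.]), 0.55), (array([429., 121., 130.]), 0.61)]
[430.9739034  122.20103181 170.55379257] [1.79975819e+02 1.32228205e-02 1.29249321e+02]
```

View pics/k.png

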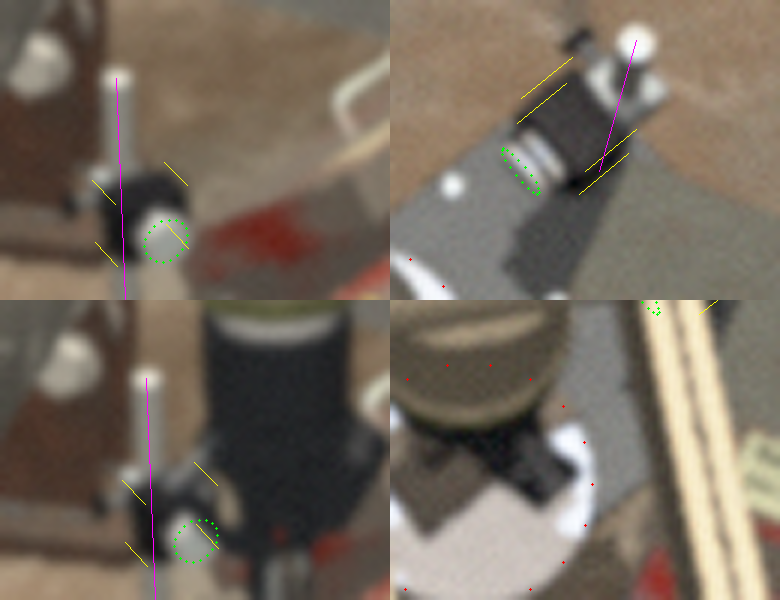

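The last picture shows the predicted lens circle and post on the seen ones within about 3 mm (side panel, about (167,240)). The coupon is square to the stand over the middle of the stage. Handing in.

```bash
python3 -m handwheel '[[-1,0,0,0,0,0,0],[-1,0,0,0,0,0,0],[-1,0,0,0,0,0,0],[-1,0,0,0,0,0,0]]'; python3 -c "
from bench import hand_in; print(hand_in())"
```

```text
time: 21.57
tool_pos: [430.8, 122.2, 170.3]
tcp_rot: [180.0, 0.0, 129.2]
ft_force: [0.5, 0.6, -4.1]
finger_gap: 6.9
grip_force: 97.7
the job is handed in; nothing more can be done
None
```

I handed the job in at 21.6 s: the mug stands upright on the bench clear of the stand, and the coupon is held still over the stage with its weld at my estimate of the lens height (about 143 mm, good to about 3 mm) and its foot plate level and end-on to the camera; no verdict came back.

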